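# Refill bin through the spring gate

### The arm

A 6-joint arm with a two-finger parallel gripper is mounted at the origin on a cart in front of the work surface, level with it; the furniture and walls round the work are solid. World frame = base frame: x ahead of the robot, y to its left, z up, the work surface at z = 0. Lengths are in mm, angles in rad, forces in N, time in s.
With the tool pointing down it reaches from about 400 to 925 mm from the base axis. Payload 12.5 kg.
Tool frame: the origin (TCP) lies midway between the tips of the shut fingers; the grasp point (between the pads) lies 19 mm behind it; z points along the fingers, y is the direction in which the jaws open and shut (so a half turn about z gives the same grasp; the last joint's range is limited). The gripper opens to 95 mm and grips with 3 to 60 N. Pads are 20 mm wide; open, the fingers measure 119 mm over their backs; the gripper's body (75 mm by 180 mm) begins 59 mm behind the grasp point.
Start: joints at [1.202, 0.491, 1.559, -0, 1.092, -0.106], TCP at [162.348, 603.564, 214.661] pointing down, gripper open.
Joint ranges: [-3.1, 3.1], [-0.84, 2.19], [0.05, 2.79], [-1.13, 4.28], [0.06, 2.93], [-2.69, 2.69]. Speed limits (rad/s): [2.22, 2.22, 2.79, 3.14, 3.14, 3.14].

### API

Orientations are given as [roll, pitch, yaw] about the fixed x, y, z axes, in that order (R = Rz(yaw) Ry(pitch) Rx(roll)).
In Python, from cell import env, eyes, job_done, boxes_of, regions_of gives the robot as it stands.
- The arm moves only by the tool send_rows, never from a script. Its argument "plan" is text: rows parted by semicolons, each of 5 numbers parted by spaces: the shift along the tool's x, y, z in mm, then the turn about the tool's z in rad, then the finger opening in mm, from 0 to 95.1. In form: x y z roll gripper; .... A call has 1 to 8 rows; each row shifts and turns the pose as measured when the row begins, along the tool's axes as they then stand; what a row does not reach is not made up. A row lasts 1/10 s, in which the tool goes at most 50 mm and 8.59 degrees, less where a joint would pass 70% of its speed; a pose out of reach is approached as far as the arm can. A call with a gripper value outside its range is refused whole. The fingers move at their own pace and stop on an object; the grip force is fixed at half the most. Time passes only in rows, so rows that do not move let the fingers close. It gives the time, the measured TCP pose, the force and the opening at its end, in the units of the state.
- env.state(): the state, without advancing time (a new reading comes with each control period).
- eyes.read_camera(name): name is "scene" or "top"; returns a dict with "image" (480x640x3 uint8, red, green, blue), "vertical_fov" (degrees; the focal length in pixels is half the picture's height over the tangent of half this angle, whatever the lens; pixels are square), "cx", "cy" (the principal point, pixels), "k1" (the pictures are not rectified: a ray, as slopes to the right and down, at radius r is drawn at 1 + k1 r^2 times it, then the intrinsics apply), "extrinsics" (4x4, takes a point from camera to world coordinates). Camera axes: x right, y up, looking along -z (the intrinsics and any distortion apply to the point x, -y, -z); pixel columns grow to the right and rows downward; lengths in mm; the calibration is good to about 2 mm. A picture is of the moment at which its call begins. There is no depth.
- job_done(): hands the job in, once; it reports no verdict.
Trained networks look in a picture, given as the dict that the camera call returned (one of the last four; its "shot" number tells which), for a name from the list of things; names that differ only in an ending like _2 or _b are one class to them, and where a whole thing is asked for, a point or a joint stands for the part that bears it (a point fixed in the world has none). Each returns a list of dicts, best first, with "confidence" (0 to 1); they miss things now and then, are a little off and sometimes report something else, mostly with a low value. They report only what shows in the picture. A call takes as long as a camera call.
- boxes_of(target, picture): "bbox" ([left, top, width, height] in pixels, round what is visible of it).
- regions_of(target, picture): "pixels" (480x640 bool, what is visible of it) and "bbox" ([left, top, width, height] in pixels, round what is visible of it).
The state is a dict: "t": time; "joints": joint angles; "qvel": joint speeds; "tau": joint torques, N m; "eef_pos": TCP position; "tcp_rot": TCP orientation; "ft_force": force on the tool from outside, world axes, zero at the start; "moment": the same for the moment, N m; "opening": opening from 0.0 (shut) to 1.0 (fully open).
Only numpy, scipy, OpenCV 4.12 (cv2) and the standard library are available. Lean on these libraries where they do the work, as an engineer would, in place of code of your own. Each camera call takes 0.05 s, during which the arm holds its last target.

### The job

Refill the lane: slide the open parts bin of screws along the board, low front end first, through the two sprung gate leaves until it is wholly inside the lane and both leaves have swung shut behind it. Do not lift it in or tip it over, and leave the spool, the tin and the oil bottle where they stand.

Things in the scene. Friction and masses are not known exactly. Their poses are not given: they have to be found in the camera images.
- bin: Open plastic bin of screws, 116 (its x) x 73 (y) mm, loose, 0.25-0.5 kg; origin: centre of its underside, z up. Flat tall end panel, 57 mm high, at +x, 57 mm from the origin; low front lip, 32 mm high, at -x. It starts before the lane's mouth, front roughly towards the gate (to 0.3 rad askew, to 30 mm off the lane's centre line). Meant to be pushed on the tall panel.
- bin_panel (a point): Middle of the outer face of the bin's tall end panel, 50 mm above the bin's underside; the flat face looks away from the gate at the start and must be at the rear, towards the gate, at the end.
- lane: Fixed metal lane on a grey riser board, 620 x 320 mm, top 95 mm over the bench; open above; the bin slides on the board. Origin on the board's top at the gate's centre; x the way the bin goes in, y left of that, z up. Walls 30 mm high: 84 mm wide throat from x = -85 to -10 mm; gate posts 68 mm high, 90 mm apart, at x = -12 to 4; then 108 mm wide to an end stop at x = 224 mm.
- lane_mouth (a point): Middle of the lane's funnel entrance, on the board, at lane x = -159 mm. Two straight wings 30 mm high narrow the way from 160 mm here to 84 mm at lane x = -85 mm.
- leaf_left (a joint): Left gate leaf (lane's +y side): steel plate from 10 to 52 mm above the board on a vertical hinge at lane x = 6, y = +47 mm, reaching 45 mm to the gate's middle. 0 = shut; grows to 1.6 rad as it swings into the lane (+x); cannot swing outwards. A spring shuts it: about 0.7 N at its free edge when shut, 2.4 N wide open.
- leaf_right (a joint): Right gate leaf (lane's -y side), mirror image of the left: hinge at lane x = 6, y = -47 mm; 0 = shut, grows to 1.6 rad into the lane; same spring. Wide open, the leaves reach to lane x = 51 mm; they shut once the bin's tall panel is past that and the pusher is out of their way.
- spool: Spool of solder wire standing on end, 64 mm across, 40 high, loose; origin at the centre of its underside. Stands on the board beside the lane; to be left alone.
- tin: Round steel tin, 69 mm across, 40 high, loose; origin at the centre of its underside. Stands on the board beside the lane; to be left alone.
- oil_bottle: Small amber oil bottle with a spout, 38 mm across, 106 high, loose; origin at the centre of its underside. Stands on the board beside the lane; to be left alone.

How it is judged:
By the outcome, as a careful person would: the job done as asked, in the order asked, and still so for the second after the job is handed in, with the robot touching nothing.
It also fails if it takes over 45 s, if anything falls off the work surface, if the arm or the gripper's body presses on something with over 40 N, if the wrist force passes 120 N, or if a joint passes its speed limit or range.

## Working session

There is one attempt and no reset: what is moved stays moved. The work goes in short steps, Python scripts to look and compute and a tool call to move; the robot and the scene stay as the last step left them, time stands still between calls to the robot, and variables do not carry over. Pictures are saved under pics/ and viewed, and the job is handed in when it is done.

Besides the shell and the picture viewer there is one more tool, called as name(argument=value, ...) on one line, values as JSON. send_rows: Moves the arm, as the interface text tells. Its arguments: {"type":"object","properties":{"plan":{"type":"string"}},"required":["plan"]}

```bash
ls; mkdir -p pics; cat > h.py <<'E'
import numpy as np, cv2
from cell import env, eyes, job_done, boxes_of, regions_of
def cam(p):
    f=240/np.tan(np.radians(p['vertical_fov'])/2); return f,p['cx'],p['cy'],p['k1'],np.array(p['extrinsics'])
def proj(p,X):
    f,cx,cy,k,E=cam(p); X=np.atleast_2d(X).astype(float)
    c=(X-E[:3,3])@E[:3,:3]; s=np.c_[c[:,0]/-c[:,2],-c[:,1]/-c[:,2]]
    r2=(s**2).sum(1,keepdims=True); s=s*(1+k*r2); return s*f+[cx,cy]
def ray(p,uv,z):
    f,cx,cy,k,E=cam(p); uv=np.atleast_2d(uv).astype(float); d=(uv-[cx,cy])/f; s=d.copy()
    for _ in range(30): s=d/(1+k*(s**2).sum(1,keepdims=True))
    v=np.c_[s[:,0],-s[:,1],-np.ones(len(s))]@E[:3,:3].T
    return E[:3,3]+v*((z-E[2,3])/v[:,2])[:,None]
def save(p,n): cv2.imwrite('pics/'+n+'.png',p['image'][:,:,::-1])
E
python3 - <<'E'
from h import *
s=env.state();print({k:np.round(v,3) for k,v in s.items()})
for n in ['scene','top']:
    p=eyes.read_camera(n); save(p,n+'0'); print(n,cam(p))
    for t in ['bin','bin_panel','lane','leaf_left','leaf_right','spool','tin','oil_bottle']:
        b=boxes_of(t,p); print(t,[(np.round(x['bbox']).tolist(),round(x['confidence'],2)) for x in b[:2]])
E
```

```text
pics
{'t': np.float64(0.0), 'joints': array([ 1.202,  0.492,  1.559,  0.   ,  1.092, -0.106]), 'qvel': array([-0.   , -0.002, -0.001,  0.   ,  0.003, -0.   ]), 'tau': array([ 0.0000e+00, -6.1264e+01, -2.5818e+01,  6.9000e-02,  4.8000e-02,
       -0.0000e+00]), 'eef_pos': array([162.25 , 603.312, 214.063]), 'tcp_rot': array([-3.14 , -0.   ,  2.879]), 'ft_force': array([ 0.028,  0.465, -0.654]), 'moment': array([ 0.025, -0.014,  0.027]), 'opening': np.float64(1.004)}
scene (np.float64(567.9186022072652), 325.2790490856246, 230.97989613326928, -0.16190278347595055, array([[ 9.99835141e-01, -8.25671487e-03, -1.61714743e-02,
         5.93625921e+02],
       [-6.91073206e-03,  6.50556159e-01, -7.59426709e-01,
        -7.33964429e+02],
       [ 1.67908220e-02,  7.59413268e-01,  6.50391849e-01,
         7.96517951e+02],
       [ 0.00000000e+00,  0.00000000e+00,  0.00000000e+00,
         1.00000000e+00]]))
bin [([270.0, 157.0, 40.0, 59.0], 0.65)]
bin_panel [([266.0, 156.0, 43.0, 62.0], 0.59)]
lane [([167.0, 156.0, 221.0, 272.0], 0.94)]
leaf_left [([269.0, 251.0, 31.0, 25.0], 0.95)]
leaf_right
[... 336 characters left out ...]
.32574086e+02],
       [-9.99740034e-01, -1.26213365e-02, -1.89885953e-02,
         1.58672277e+01],
       [-2.05418122e-02,  1.37184231e-01,  9.90332530e-01,
         1.22625290e+03],
       [ 0.00000000e+00,  0.00000000e+00,  0.00000000e+00,
         1.00000000e+00]]))
bin [([214.0, 244.0, 59.0, 38.0], 0.66)]
bin_panel [([212.0, 242.0, 59.0, 38.0], 0.68)]
lane [([173.0, 176.0, 294.0, 163.0], 0.77), ([223.0, 181.0, 32.0, 31.0], 0.68)]
leaf_left [([352.0, 248.0, 7.0, 25.0], 0.65)]
leaf_right [([222.0, 178.0, 30.0, 35.0], 0.35)]
spool [([222.0, 178.0, 32.0, 37.0], 0.8), ([352.0, 248.0, 7.0, 22.0], 0.42)]
tin [([408.0, 195.0, 38.0, 32.0], 0.71)]
oil_bottle [([324.0, 194.0, 16.0, 20.0], 0.57)]
```

View pics/scene0.png

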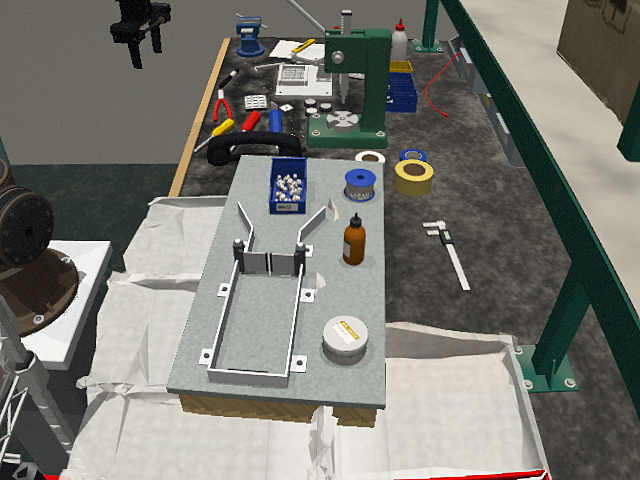

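View pics/top0.png

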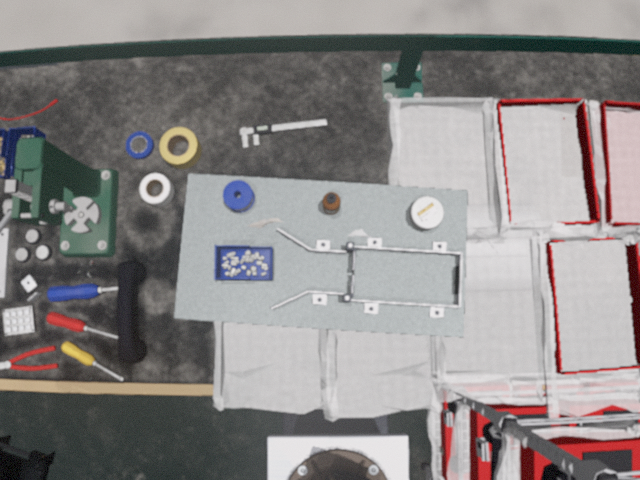

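The top view shows the bin at about (244,263), the gate at about (350,272) and the end stop at about (462,278). In the scene view the leaves are near (270,262). I'll zoom in to get accurate poses.

```bash
python3 - <<'E'
from h import *
import pickle
p=eyes.read_camera('top');q=eyes.read_camera('scene');pickle.dump((p,q),open('p.pkl','wb'))
cv2.imwrite('pics/t1.png',cv2.resize(p['image'][220:320,205:345,::-1],None,fx=5.7,fy=5.7,interpolation=cv2.INTER_CUBIC))
cv2.imwrite('pics/t2.png',cv2.resize(p['image'][225:325,335:475,::-1],None,fx=5.7,fy=5.7,interpolation=cv2.INTER_CUBIC))
cv2.imwrite('pics/s1.png',cv2.resize(q['image'][150:290,215:345,::-1],None,fx=4.2,fy=4.2,interpolation=cv2.INTER_CUBIC))
E
```

```text
(no output)
```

View pics/t1.png

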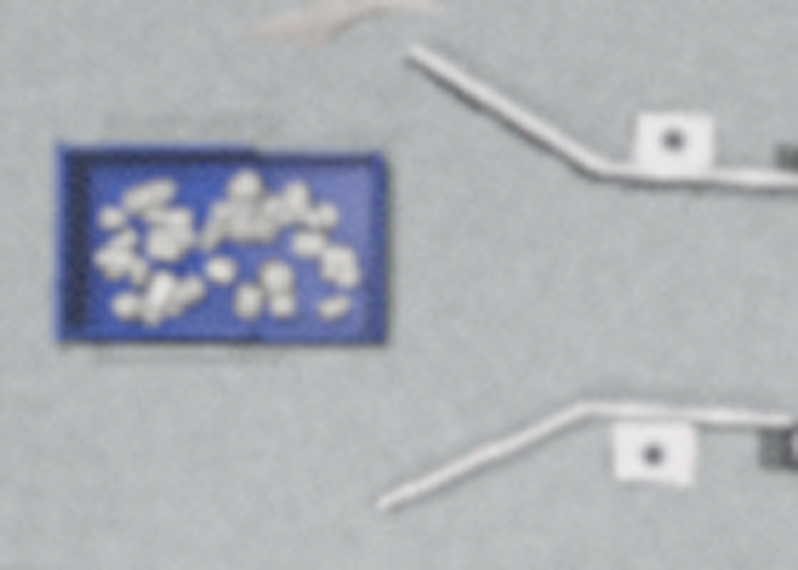

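View pics/t2.png

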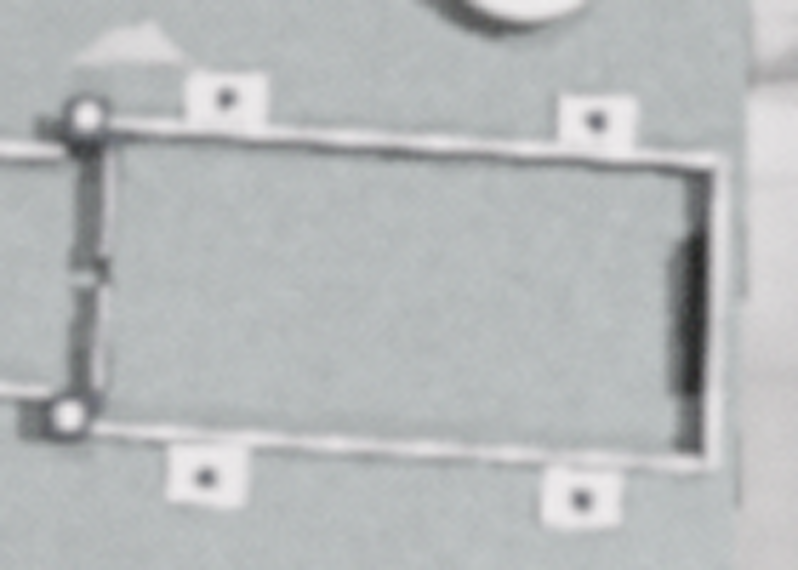

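View pics/s1.png

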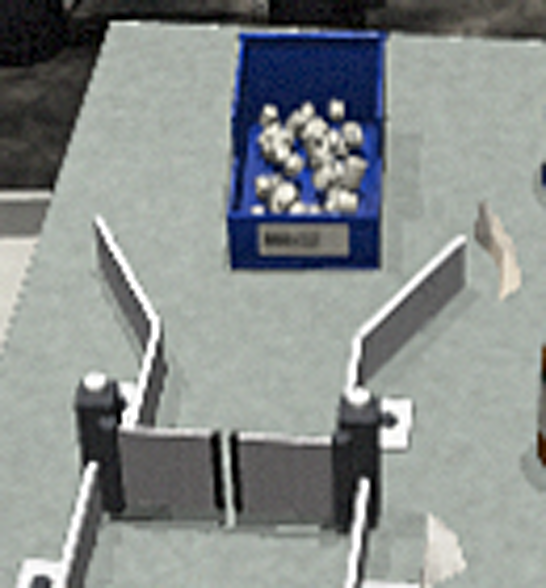

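```bash
python3 - <<'E'
from h import *
import pickle
p,q=pickle.load(open('p.pkl','rb'))
def T1(a): return (np.array(a,float)+.5)/5.7-.5+[205,220]
def T2(a): return (np.array(a,float)+.5)/5.7-.5+[335,225]
def S1(a): return (np.array(a,float)+.5)/4.2-.5+[215,150]
W=ray(p,np.r_[T1([(415,50),(383,503),(600,167),(585,410)]),T2([(130,128),(700,160),(130,432),(700,463)])],125)
print('wings,knees,left wall 2,right wall 2\n',W.round(1))
print('postc',ray(p,T2([(88,116),(70,415)]),163).round(1))
print('endstop inner top',ray(p,T2([(708,170),(703,455)]),125).round(1))
print('leaf top edge middle', ray(p,T2([(90,268)]),147).round(1))
print('bin rear top corners z152',ray(p,T1([(58,148),(60,341)]),152).round(1))
print('bin front top corners z127',ray(p,T1([(385,155),(385,341)]),127).round(1))
print('S: bin rear top',ray(q,S1([(240,34),(385,34)]),152).round(1),'front bottom',ray(q,S1([(231,267),(379,268)]),95).round(1),'front top',ray(q,S1([(230,215),(381,215)]),127).round(1))
print('S knees top',ray(q,S1([(158,320),(357,340)]),125).round(1),'wings',ray(q,S1([(98,218),(463,238)]),125).round(1))
for t in ['spool','tin','oil_bottle']:
    b=boxes_of(t,p)[0]['bbox']; print(t,ray(p,[b[0]+b[2]/2,b[1]+b[3]/2],{'spool':130,'tin':130,'oil_bottle':170}[t]).round())
E
```

```text
wings,knees,left wall 2,right wall 2
 [[ 606.2  123.   125. ]
 [ 440.   134.7  125. ]
 [ 561.9   54.9  125. ]
 [ 473.    61.1  125. ]
 [ 564.5  -44.6  125. ]
 [ 549.9 -254.2  125. ]
 [ 453.6  -42.5  125. ]
 [ 439.2 -249.7  125. ]]
postc [[564.4 -27.7 163. ]
 [459.  -19.6 163. ]]
endstop inner top [[ 546.2 -257.1  125. ]
 [ 442.1 -250.9  125. ]]
leaf top edge middle [[511.7 -28.1 147. ]]
bin rear top corners z152 [[567.9 249.9 152. ]
 [498.2 248.2 152. ]]
bin front top corners z127 [[567.  133.9 127. ]
 [498.7 133.8 127. ]]
S: bin rear top [[501.1 249.1 152. ]
 [572.1 250.  152. ]] front bottom [[501.8 137.6  95. ]
 [571.2 137.8  95. ]] front top [[502.9 136.  127. ]
 [572.3 136.9 127. ]]
S knees top [[476.3  63.  125. ]
 [563.7  50.7 125. ]] wings [[441.8 135.6 125. ]
 [610.  122.8 125. ]]
spool [[670. 206. 130.]]
tin [[ 632. -189.  130.]]
oil_bottle [[652.   8. 170.]]
```

send_rows(plan="-20 -9 0 0 40; -40 -19 0 0 40; -40 -19 0 0 40; -40 -19 0 0 40; -40 -19 0 0 40; -40 -19 0 0 40; -40 -19 0 0 40; -22 -11 0 0 40")

```text
t: 1.95
eef_pos: [405.9, 396.2, 214.6]
tcp_rot: [3.14, 0.001, 2.886]
ft_force: [-0.1, 0.9, 0.7]
opening: 0.431
```

send_rows(plan="0 0 0 0.149 40; 0 0 0 0.149 40; 0 0 0 0.149 40; 0 0 0 0.149 40; 0 0 0 0.149 40; 0 0 0 0.149 40; 0 0 0 0.149 40; 0 0 0 0.149 40")

```text
t: 2.75
eef_pos: [409.9, 392.6, 214.8]
tcp_rot: [3.139, -0.002, 1.681]
ft_force: [0.3, -0.1, 0.0]
opening: 0.419
```

send_rows(plan="0 0 0 0.11 40; -25 25 0 0 40; -28 31 0 0 40; -28 31 0 0 40; -28 31 0 0 40; 0 0 10 0 40; 0 0 0 0 40")

```text
t: 3.45
eef_pos: [530.9, 279.1, 205.0]
tcp_rot: [3.138, -0.003, 1.562]
ft_force: [0.1, -0.0, -0.0]
opening: 0.418
```

send_rows(plan="2 4 25 0 40; 0 0 30 0 40; 0 0 22 0 40; 0 0 0 0 40")

```text
t: 3.85
eef_pos: [533.8, 284.0, 127.5]
tcp_rot: [3.136, -0.004, 1.565]
ft_force: [-0.6, -0.4, -0.3]
opening: 0.418
```

```bash
cat > look.py <<'E'
from h import *
import sys
n=sys.argv[1]
p=eyes.read_camera('top');q=eyes.read_camera('scene')
a=cv2.resize(p['image'][215:330,185:475,::-1],None,fx=2.7,fy=2.7,interpolation=cv2.INTER_CUBIC)
b=cv2.resize(q['image'][130:420,160:400,::-1],None,fx=2,fy=2,interpolation=cv2.INTER_CUBIC)
cv2.imwrite(f'pics/{n}_t.png',a);cv2.imwrite(f'pics/{n}_s.png',b)
s=env.state();print(s['t'],s['eef_pos'].round(1),s['tcp_rot'].round(3),s['ft_force'].round(1),np.linalg.norm(s['ft_force']))
L=np.array([511.5,-29]);d=np.array([-.0695,-.9976]);nn=np.array([.9976,-.0695])
v=s['eef_pos'][:2]-L;print('tcp lane',(v@d).round(1),(v@nn).round(1))
E
python3 look.py a
```

```text
3.95 [535.1 284.4 130.2] [ 3.133 -0.006  1.565] [0.3 0.3 0.3] 0.5319134930979105
tcp lane -314.3 1.8
```

View pics/a_s.png

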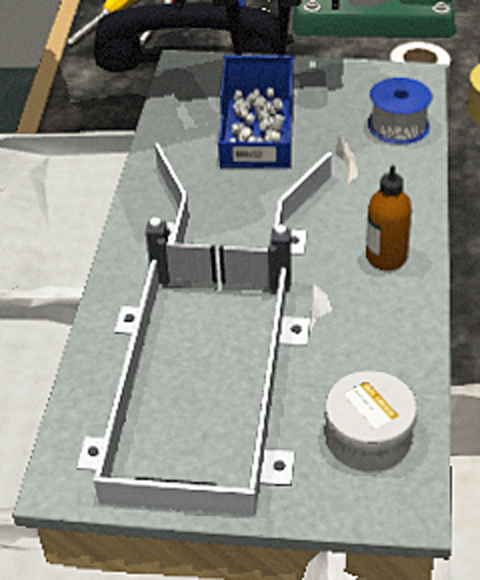

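View pics/a_t.png

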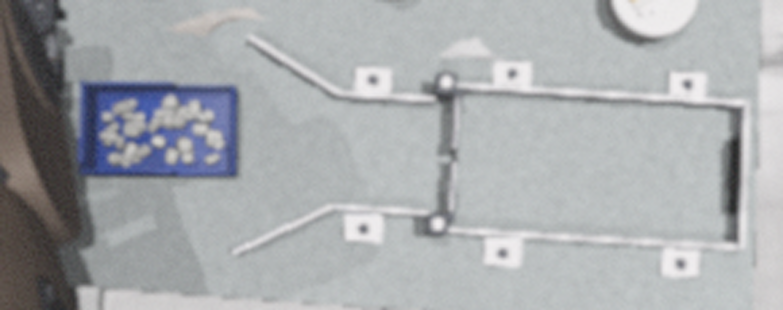

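The bin is still at about (160,130) in the enlarged top view, with the gripper behind it and hidden by the arm. I'll approach slowly until it makes contact.

send_rows(plan="-10 0 0 0 40; -8 0 0 0 40; -4 0 0 0 40; -4 0 0 0 40; -4 0 0 0 40; -4 0 0 0 40")

```text
t: 4.55
eef_pos: [535.9, 249.0, 134.8]
tcp_rot: [3.126, -0.009, 1.565]
ft_force: [0.8, 1.9, -1.1]
opening: 0.421
```

```bash
python3 look.py b
```

```text
4.65 [535.9 248.8 134.8] [ 3.126 -0.008  1.565] [ 0.1 -0.3  0.1] 0.26868851546256195
tcp lane -278.8 5.1
```

View pics/b_t.png

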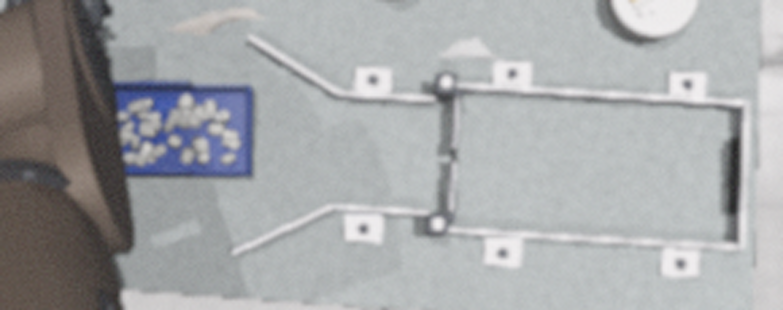

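View pics/b_s.png

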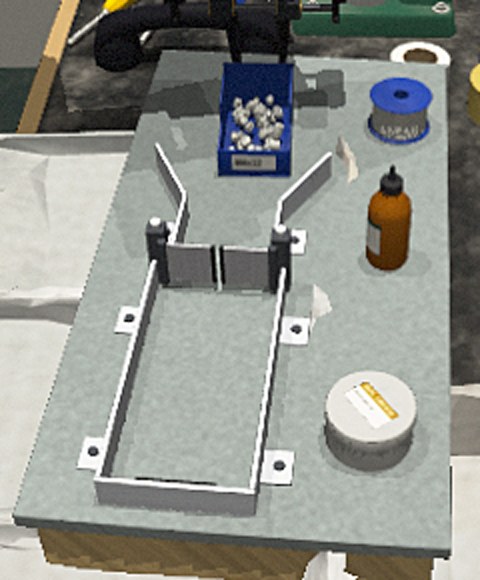

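send_rows(plan="-12 0 3 0.015 40; -12 0 2 0.015 40; -12 0 2 0.015 40; -12 0 2 0.015 40; -12 0 2 0.015 40; -12 0 2 0.015 40; -12 0 1 0.015 40; 0 0 0 0 40")

```text
t: 5.45
eef_pos: [536.7, 167.1, 124.0]
tcp_rot: [3.113, -0.021, 1.456]
ft_force: [-0.2, 0.7, -0.3]
opening: 0.419
```

```bash
python3 look.py c
```

```text
5.55 [536.8 168.  123.9] [ 3.113 -0.021  1.457] [-0.3 -0.2 -0.4] 0.5780123709693669
tcp lane -198.2 11.5
```

View pics/c_t.png

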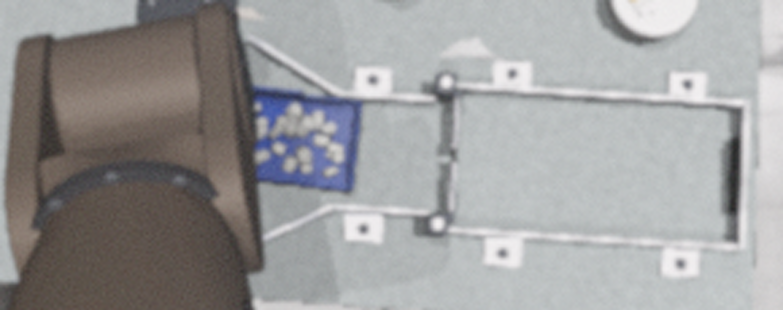

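View pics/c_s.png

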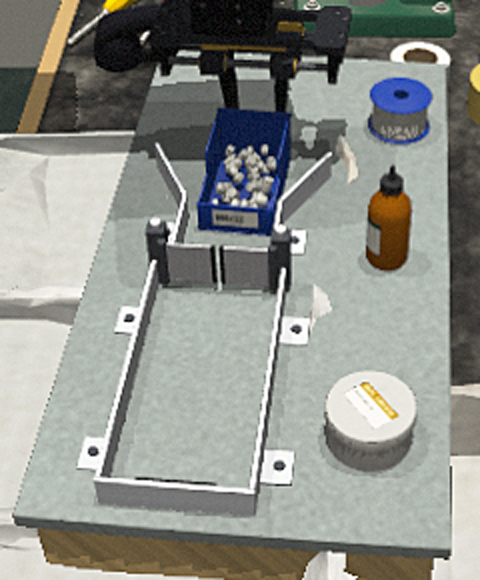

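send_rows(plan="-10 -2 -4 0 40; -12 -2 -4 0 40; -12 -2 -2 0 40; -12 -2 0 0 40; -12 -2 0 0 40; 0 0 0 0 40")

```text
t: 6.15
eef_pos: [518.1, 107.3, 133.0]
tcp_rot: [3.113, -0.021, 1.459]
ft_force: [-0.6, 0.0, -0.1]
opening: 0.42
```

```bash
python3 look.py d
```

```text
6.25 [518.6 108.3 133. ] [ 3.113 -0.021  1.46 ] [ 0.4 -0.8  0.6] 1.1113033018286327
tcp lane -137.5 -2.5
```

View pics/d_t.png

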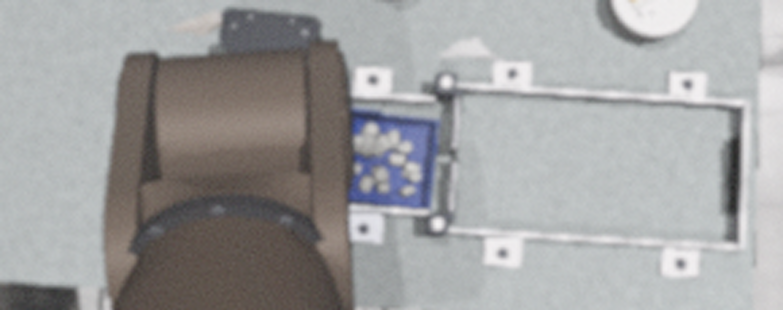

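View pics/d_s.png

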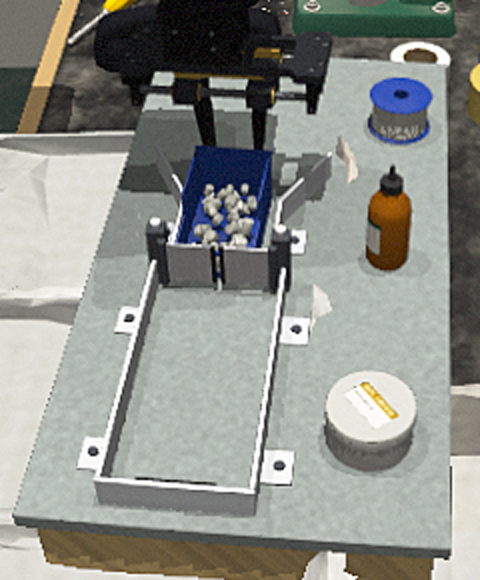

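send_rows(plan="-10 1 0 -0.015 40; -12 1 0 -0.015 40; -12 0 0 -0.012 40; -12 0 0 0 40; -12 0 0 0 40; 0 0 0 0 40")

```text
t: 6.85
eef_pos: [517.2, 56.1, 133.1]
tcp_rot: [3.109, -0.029, 1.502]
ft_force: [0.2, -0.4, 0.8]
opening: 0.419
```

```bash
python3 look.py e
```

```text
6.95 [517.1  56.5 133. ] [ 3.109 -0.029  1.502] [-1.2 -0.3  0.3] 1.3178108593211089
tcp lane -85.7 -0.3
```

View pics/e_t.png

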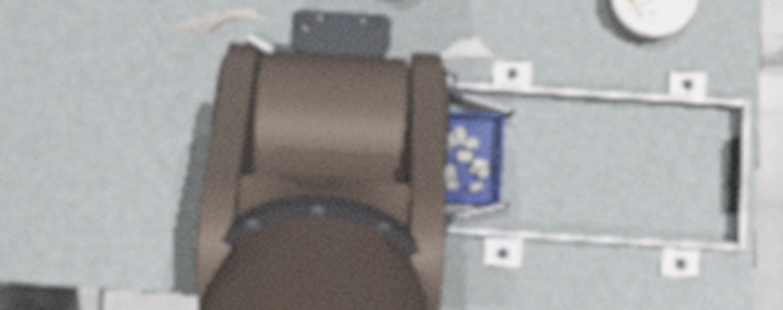

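View pics/e_s.png

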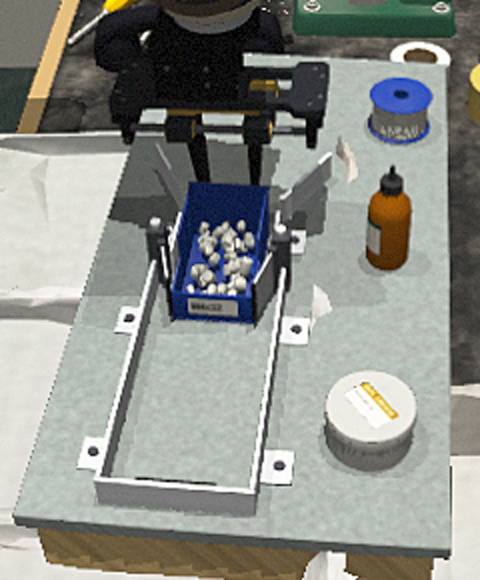

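send_rows(plan="-12 0 0 0 40; -13 0 0 0 40; -13 0 0 0 40; -13 0 0 0 40; -13 0 0 0 40; -13 0 0 0 40; -13 0 0 0 40; 0 0 0 0 40")

```text
t: 7.75
eef_pos: [513.3, -27.9, 132.9]
tcp_rot: [3.104, -0.037, 1.506]
ft_force: [0.1, 0.3, 0.2]
opening: 0.418
```

```bash
python3 look.py f
```

```text
7.85 [513.2 -27.3 132.8] [ 3.104 -0.037  1.506] [-0.2  0.8 -0.4] 0.8942563562848799
tcp lane -1.8 1.6
```

View pics/f_t.png

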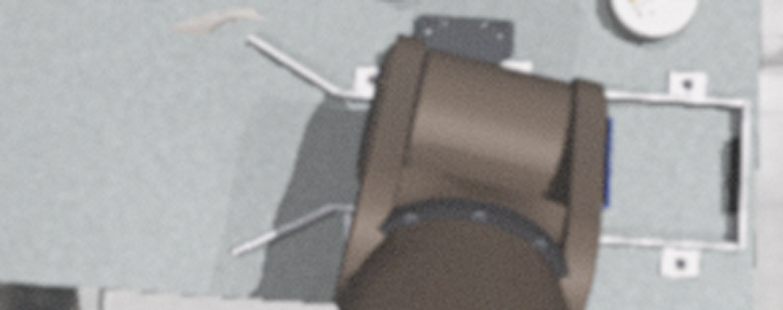

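View pics/f_s.png

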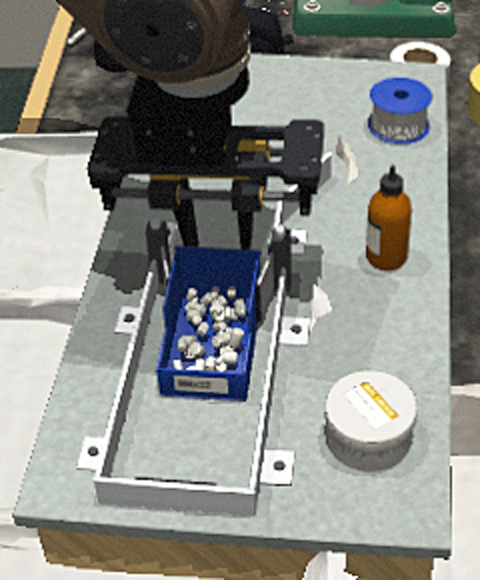

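send_rows(plan="-12 0 0 0 40; -13 0 0 0 40; -13 -1 0 0 40; -13 0 0 0 40; -13 0 0 0 40; -12 0 0 0 40; 0 0 0 0 40")

```text
t: 8.55
eef_pos: [508.6, -98.3, 131.9]
tcp_rot: [3.101, -0.044, 1.511]
ft_force: [-0.7, -0.2, -0.9]
opening: 0.419
```

```bash
python3 look.py g
```

```text
8.65 [508.4 -97.5 131.8] [ 3.102 -0.044  1.511] [ 1.  -0.9  0.3] 1.390129067219907
tcp lane 68.6 1.7
```

View pics/g_s.png

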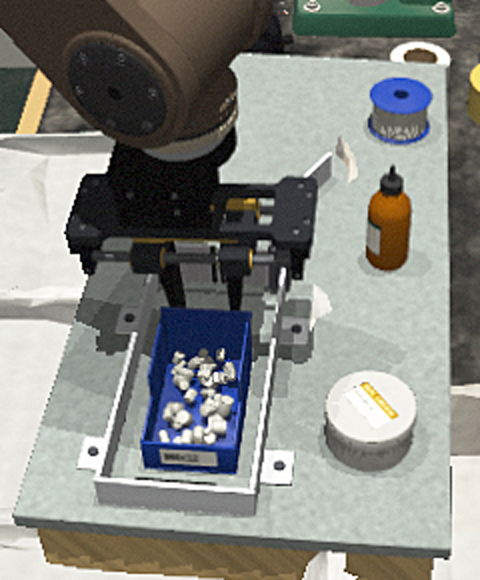

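send_rows(plan="3 0 0 0 40; 1 0 -15 0 40; 1 1 -25 0 40; 2 1 -40 0 40; 2 2 -50 0 40; 2 2 -50 0 40; 0 0 0 0 40; 0 0 0 0 40")

```text
t: 9.45
eef_pos: [506.6, -89.4, 317.0]
tcp_rot: [3.108, -0.044, 1.515]
ft_force: [-0.0, 0.6, -0.9]
opening: 0.418
```

```bash
python3 look.py i
```

```text
9.55 [506.6 -89.5 316.3] [ 3.109 -0.044  1.515] [-0.9  0.6 -0.2] 1.0620506506381135
tcp lane 60.7 -0.7
```

View pics/i_s.png

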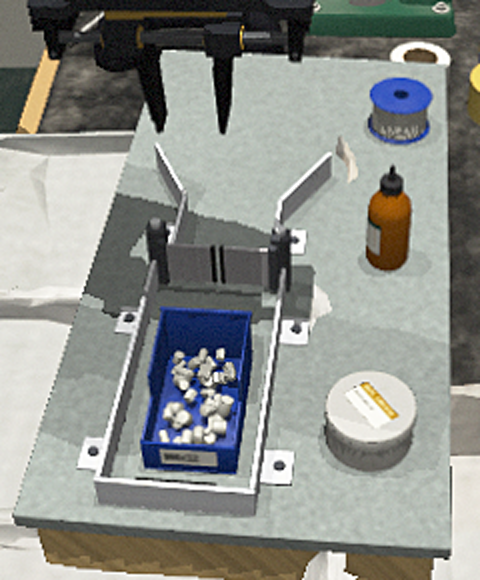

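```bash
python3 - <<'E'
from h import *
q=eyes.read_camera('scene')
L=np.array([511.5,-29]);d=np.array([-.0695,-.9976]);n=np.array([.9976,-.0695])
for nm,uv,z in [('rear top L/R',[(162,310),(252,314)],152),('front bottom',[(143,467),(237,473)],95)]:
    for w in ray(q,np.array(uv)/2+[160,130],z): v=w[:2]-L; print(nm,(v@d).round(1),(v@n).round(1))
for t in ['leaf_left','leaf_right','spool','tin','oil_bottle']:
    print(t,[(np.round(x['bbox']).tolist(),round(x['confidence'],2)) for x in boxes_of(t,q)[:1]])
s=env.state(); print(s['t'],np.abs(s['qvel']).max())
job_done()
E
```

```text
rear top L/R 86.9 -29.3
rear top L/R 85.3 41.7
front bottom 196.5 -30.0
front bottom 195.8 41.2
leaf_left [([270.0, 253.0, 31.0, 22.0], 0.89)]
leaf_right [([240.0, 254.0, 29.0, 17.0], 0.62)]
spool [([346.0, 169.0, 29.0, 33.0], 0.69)]
tin [([326.0, 315.0, 41.0, 51.0], 0.78)]
oil_bottle [([343.0, 214.0, 27.0, 50.0], 0.84)]
9.85 0.005224055189857558
the job is handed in; nothing more can be done
```

The bin is in the lane, and I handed the job in at 9.85 s of the 45 s allowed. With the fingers part open, I pushed on the tall panel and slid it low front first through the funnel, throat and gate. I then backed off 3 mm and lifted the gripper clear.

What the last checks showed:
- **Bin position:** its rear is at about lane x = +86 mm, past the leaves' 51 mm reach. Its front is at about 196 mm, short of the end stop at 224 mm. It is upright and nearly parallel to the lane, about 6 mm left of the centre line.
- **Gate:** both leaves are shut, back within a few pixels of where they started in the picture.
- **Other items:** the spool, tin and oil bottle match their starting places to within about 2 pixels.
- **Forces:** readings were taken only at the end of each move, and the wrist force stayed under about 3 N.

Two things were slightly off. The tool drifted by about 0.06 rad in tilt over the moves, which I allowed for when lifting off. The two cameras also disagreed by about 2–4 mm, within the room available. No check failed.

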